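# Pack, latch and tag a cannery sample case

### The job

Pack today's samples: swing the orange latch lever fully aside, then open the lid of the blue sample case and seat every small round can and oblong tin that is out on the table flat in a nest of its own shape. Then close the lid fully and swing the latch lever back over it, and last of all clip the red sprung clamp over the top edge of the yellow tag plate on the front of the case, so that its jaws grip the plate on both sides and it stands upright there by itself. Do not lift the lid while the latch is over it, and leave the big cans and the other things on the table alone.

Things in the scene. Friction and masses are not known exactly. Their poses are not given: they have to be found in the camera images.
- case: Blue case fixed on the table, 210 (its x) x 290 mm (y), walls 5, rim 60 mm high. Origin: centre of underside. Lid hinge on its +x side; latch and tag plate on its -x side (front). Its x axis points roughly to world +y. Inside, a black insert 10 mm thick on the 5 mm floor has through pockets: two round, 70 mm across, two oblong, 108 mm (case x) x 62 mm (case y).
- nest_round_a (a point): Centre of the floor of a round pocket (10 mm deep), at (-55, 65, 5) mm in the case; axes as the case.
- nest_round_b (a point): Centre of the floor of the other round pocket, at (55, -65, 5) mm in the case; axes as the case.
- nest_tin_a (a point): Centre of the floor of an oblong pocket (10 mm deep, long side along its x), at (39, 65, 5) mm in the case; axes as the case.
- nest_tin_b (a point): Centre of the floor of the other oblong pocket, at (-39, -65, 5) mm in the case; axes as the case.
- lid (a joint): Angle of the grey lid (210 x 290 x 8 mm, top 69 mm above the table when shut): 0 shut, 1.75 fully open, leaning back. Its stiff hinge keeps it where it is left.
- lid_hinge (a point): Middle of the lid's hinge line, on the case's +x rim, 60 mm up; the hinge runs along the case's y. Axes turn with the lid: z is the outward normal of its top, x points from the free edge to the hinge.
- lid_handle (a point): Middle of the black round bar handle on the lid: bar 10 mm thick, 60 mm long, along the case's y, 30 mm in from the free edge, its axis 42 mm above the lid's top face. At (-180, 0, 50) mm from the hinge in the lid's axes.
- latch (a joint): Angle of the orange latch lever about its upright pivot, which stands at (-118, 90) mm in the case (lever underside 70.5 mm up): 0 = pointing straight over the lid (towards the case's +x), 1.6 = swung fully aside, lying along the front of the case (towards the case's -y). Stays where it is left. Starts between 0 and 0.2.
- latch_knob (a point): On the axis of the upright orange knob on the latch lever, 42 mm from the pivot; knob 14 mm in diameter, 32 mm high, its top 12 mm above this point.
- tag_edge (a point): Middle of the top edge of the yellow upright tag plate in front of the case, at (-135, -90, 110) mm in the case; plate 6 mm thick along the case's x, 60 mm wide along its y, its front and back bare down to 65 mm under the edge; axes as the case.
- clamp: Red sprung clamp standing jaws down, 90 mm high, 46 wide (x). Origin: underside centre, z up, riding on the +y half. Halves hinge 45 mm up; handles above splay to 52 mm outside at the top. Squeezed along y (about 13 N) to 28 mm they stand parallel and the jaw tips part to 26 mm. Rubber tips 15 mm high, 4 mm apart at rest; 25 mm more room for plate above them.
- clamp_mouth (a point): Point between the clamp's rubber jaw tips, 7.5 mm above their lower ends (in the clamp's axes).
- clamp_jaw (a joint): Opening angle of the clamp: 0 at rest, about 0.05 when gripping the tag plate, 0.5 fully squeezed open.
- can_a: Small round golden can, 64 mm in diameter, 42 mm high. Origin: centre of its underside. May be absent.
- can_b: Another small round golden can, the same. May be absent.
- tin_a: Oblong golden tin with silver seams, 100 mm (its x) by 54 mm (its y), 34 mm high. Origin: centre of its underside. May be absent.
- tin_b: Another oblong tin, the same. May be absent.
- big_can_a: Big golden can, 100 mm in diameter, 60 mm high; bystander.
- big_can_b: Another big golden can; bystander.
- sauce_jar: Glass jar with a green cap, 60 mm in diameter, 75 mm high; bystander.
- tape_roll: Roll of yellow tape, 80 mm in diameter, 30 mm high; bystander.
- brush: Hand brush lying flat; bystander.
- end_stack: Flat stack of golden can ends, 66 mm in diameter, 18 mm high; bystander.
There are look-alikes about, which are no part of the job. What is shaped like the tin_a but turquoise is not meant.

How it is judged:
On the way, in this order (a step that is already met when the one before it is completed fails the run):
1. the latch lever is swung aside while the lid is still shut (value of joint latch above 1.2 rad and value of joint lid below 0.1 rad), for 0.2 s.
2. the lid stands open (value of joint lid above 1.3 rad), for 0.2 s.
3. every can and tin present is seated in a nest of its shape (((horizontal distance between can_a and nest_round_a below 0.008 m and z of can_a in the frame of nest_round_a below 0.005 m) or (horizontal distance between can_a and nest_round_b below 0.008 m and z of can_a in the frame of nest_round_b below 0.005 m)) and angle between each of can_a, can_b, tin_a, tin_b's own z axis and vertical below 0.1 rad and linear speed of each of can_a, can_b, tin_a, tin_b below 0.02 m/s and ((horizontal distance between can_b and nest_round_a below 0.008 m and z of can_b in the frame of nest_round_a below 0.005 m) or (horizontal distance between can_b and nest_round_b below 0.008 m and z of can_b in the frame of nest_round_b below 0.005 m)) and ((horizontal distance between tin_a and nest_tin_a below 0.008 m and z of tin_a in the frame of nest_tin_a below 0.005 m and angle between the x axis of tin_a and the x axis of nest_tin_a, either way round below 0.12 rad) or (horizontal distance between tin_a and nest_tin_b below 0.008 m and z of tin_a in the frame of nest_tin_b below 0.005 m and angle between the x axis of tin_a and the x axis of nest_tin_b, either way round below 0.12 rad)) and ((horizontal distance between tin_b and nest_tin_a below 0.008 m and z of tin_b in the frame of nest_tin_a below 0.005 m and angle between the x axis of tin_b and the x axis of nest_tin_a, either way round below 0.12 rad) or (horizontal distance between tin_b and nest_tin_b below 0.008 m and z of tin_b in the frame of nest_tin_b below 0.005 m and angle between the x axis of tin_b and the x axis of nest_tin_b, either way round below 0.12 rad)) and value of joint lid above 0.8 rad), for 0.2 s.
4. the lid is shut (value of joint lid below 0.06 rad), for 0.2 s.
5. the latch lever is back over the shut lid (value of joint lid below 0.06 rad and value of joint latch below 0.3 rad), for 0.2 s.
6. the clamp grips the tag plate (x of clamp_mouth in the frame of tag_edge between -0.008 and 0.008 m and y of clamp_mouth in the frame of tag_edge between -0.03 and 0.03 m and z of clamp_mouth in the frame of tag_edge between -0.036 and -0.008 m and angle between the y axis of clamp and the x axis of case, either way round below 0.3 rad and angle between clamp's own z axis and vertical below 0.3 rad and value of joint clamp_jaw below 0.2 rad and contact force between clamp and case above 2 N and linear speed of clamp below 0.02 m/s), for 0.2 s.
At the end, for the whole second after the job is handed in: Every can and tin present sits flat in a pocket of its shape (within 8 mm, tins in line within 0.12 rad), lid shut (under 0.06), latch over it (under 0.3), clamp upright and gripping the tag plate: jaw point 8 to 36 mm below the edge, within 8 mm across, 30 mm along, 0.3 rad, at rest (all of step 5 and all of step 6 and ((horizontal distance between can_a and nest_round_a below 0.008 m and z of can_a in the frame of nest_round_a below 0.005 m) or (horizontal distance between can_a and nest_round_b below 0.008 m and z of can_a in the frame of nest_round_b below 0.005 m)) and angle between each of can_a, can_b, tin_a, tin_b's own z axis and vertical below 0.1 rad and ((horizontal distance between can_b and nest_round_a below 0.008 m and z of can_b in the frame of nest_round_a below 0.005 m) or (horizontal distance between can_b and nest_round_b below 0.008 m and z of can_b in the frame of nest_round_b below 0.005 m)) and ((horizontal distance between tin_a and nest_tin_a below 0.008 m and z of tin_a in the frame of nest_tin_a below 0.005 m and angle between the x axis of tin_a and the x axis of nest_tin_a, either way round below 0.12 rad) or (horizontal distance between tin_a and nest_tin_b below 0.008 m and z of tin_a in the frame of nest_tin_b below 0.005 m and angle between the x axis of tin_a and the x axis of nest_tin_b, either way round below 0.12 rad)) and ((horizontal distance between tin_b and nest_tin_a below 0.008 m and z of tin_b in the frame of nest_tin_a below 0.005 m and angle between the x axis of tin_b and the x axis of nest_tin_a, either way round below 0.12 rad) or (horizontal distance between tin_b and nest_tin_b below 0.008 m and z of tin_b in the frame of nest_tin_b below 0.005 m and angle between the x axis of tin_b and the x axis of nest_tin_b, either way round below 0.12 rad))); the robot touches nothing.
It fails at once if the lid is lifted while the latch is still over it (value of joint lid above 0.12 rad and value of joint latch below 0.7 rad).
It fails at once if a bystander is pushed more than 50 mm (distance of any of big_can_a, big_can_b, sauce_jar, tape_roll, brush, end_stack from where it was at the start of the episode above 0.05 m).
Of can_a, can_b, tin_a, tin_b only 2 to 4 are there at a start; the rules pass over those that are not, and their reading is None.
At some moment in a run one of can_a, can_b, tin_a, tin_b may be knocked a few centimetres aside while the robot is not near it.
It also fails if it takes over 210 s, if anything falls off the work surface, if the arm or the gripper's body presses on something with over 40 N, if the wrist force passes 120 N, or if a joint passes its speed limit or range.

### The arm

A 6-joint arm with a two-finger parallel gripper is mounted at the origin on the work surface. World frame = base frame: x ahead of the robot, y to its left, z up, the work surface at z = 0. Lengths are in m, angles in rad, forces in N, time in s.
With the tool pointing down it reaches from about 0.375 to 0.975 m from the base axis. Payload 3.8 kg.
Tool frame: the origin (TCP) lies midway between the tips of the shut fingers; the grasp point (between the pads) lies 19 mm behind it; z points along the fingers, y is the line along which they close (so a half turn about z gives the same grasp; the last joint's range is limited). The gripper opens to 88 mm and grips with 3 to 60 N. Pads are 18 mm wide; open, the fingers measure 123 mm over their backs; the gripper's body (75 mm by 187 mm) begins 45 mm behind the grasp point.
Start: joints at [1.271, 0.264, 1.604, -0, 1.274, -0.037], TCP at [0.175, 0.652, 0.239] pointing down, gripper open.
Joint ranges: [-2.63, 2.63], [-0.94, 2.18], [0.31, 2.57], [-1.31, 4.45], [0, 2.66], [-2.55, 2.55]. Speed limits (rad/s): [2.57, 2.57, 3.14, 3.14, 3.14, 3.14].

### API

Orientations are given as a rotation vector (axis times angle).
In Python, from cell import manip, inverse_kinematics, cams, order gives the robot as it stands. Calls block until the motion is done:
- manip.move_pose(position, orientation): joint-space move of the TCP to a pose.
- manip.move_linear(position, rate=0.15, rot=None): straight line of the TCP; rot=None keeps the orientation; rate is the mean speed in m/s.
- manip.set_joints(angles): joint-space move.
- manip.set_gripper(opening, force=None): finger opening in m; force is the grip in N (None keeps the last); returns when the fingers have stopped.
- manip.dwell(seconds).
- inverse_kinematics(position, orientation): joint angles nearest the present ones, or None.
- manip.state(): the state.
- cams.capture(name): name is "scene" or "top" or "wrist"; returns a dict with "image" (480x640x3 uint8, blue, green, red), "z_map" (480x640 float32, m along the optical axis (not along the pixel's ray), 0 where there is no reading), "intrinsics" (3x3 intrinsics, pixels), "k1" (the pictures are not rectified: a ray, as slopes to the right and down, at radius r is drawn at 1 + k1 r^2 times it, then the intrinsics apply), "position" and "orientation" of the camera in the world; the wrist camera has in their place "T_tool_cam" (4x4, takes a point from camera to tool coordinates, whose origin is the TCP and whose axes are the flange's). Camera axes: x right, y down, z forward; pixel columns grow to the right and rows downward; lengths in m; the calibration is good to about 2 mm. A picture is of the moment at which its call begins: read the wrist's pose just before it.
A pose or a line that the arm cannot do raises manip.IKError and nothing moves.
- order.close_job(): hands the job in; it is judged then, once.
The state is a dict: "clock": time; "joint_pos": joint angles; "joint_velocities": joint speeds; "tau": joint torques, N m; "tool_pos": TCP position; "tcp_rot": TCP orientation; "contact_force": force on the tool from outside, world axes, zero at the start; "moment": the same for the moment, N m; "gripper_width": finger opening in m; "grasp_force": force on a finger pad.
Only numpy, scipy, OpenCV 4.12 (cv2) and the standard library are available. Lean on these libraries where they do the work, as an engineer would, in place of code of your own. Each camera call takes 0.05 s, during which the arm holds its last target. There are 200 camera calls.

## Working session

There is one attempt and no reset: what is moved stays moved. The work goes in short steps, each a Python script; the robot and the scene stay as the last script left them, time stands still between calls to the robot, and variables do not carry over. Pictures are saved under pics/ and viewed, at most 14 in all, crops included, and the job is handed in when it is done.

```bash
ls; mkdir -p pics; cat > h.py <<'E'
import numpy as np, cv2
from scipy.spatial.transform import Rotation as R
from cell import manip, inverse_kinematics, cams, order
def cap(name):
    st=manip.state(); c=cams.capture(name)
    if name=='wrist':
        T=np.eye(4); T[:3,:3]=R.from_rotvec(st['tcp_rot']).as_matrix(); T[:3,3]=st['tool_pos']
        T=T@np.array(c['T_tool_cam'])
    else:
        T=np.eye(4); o=np.array(c['orientation'])
        T[:3,:3]=o if o.shape==(3,3) else R.from_rotvec(o).as_matrix(); T[:3,3]=c['position']
    c['T']=T; return c
def rays(c,uv):
    K=np.array(c['intrinsics']); uv=np.asarray(uv,float).reshape(-1,2)
    d=np.stack([(uv[:,0]-K[0,2])/K[0,0],(uv[:,1]-K[1,2])/K[1,1]],1); s=d.copy()
    for _ in range(10): s=d/(1+c['k1']*(s**2).sum(1,keepdims=True))
    return np.c_[s,np.ones(len(s))]
def onplane(c,uv,z):
    r=rays(c,uv)@c['T'][:3,:3].T; o=c['T'][:3,3]
    return o+r*((z-o[2])/r[:,2])[:,None]
def cloud(c):
    v,u=np.mgrid[:480,:640]; r=rays(c,np.c_[u.ravel(),v.ravel()])
    z=c['z_map'].reshape(-1,1)
    p=(r*z)@c['T'][:3,:3].T+c['T'][:3,3]; p[z[:,0]<=0]=np.nan
    return p.reshape(480,640,3)
def down(yaw):
    # tool z down, tool y axis along world angle yaw
    y=np.array([np.cos(yaw),np.sin(yaw),0]); z=np.array([0,0,-1.]); x=np.cross(y,z)
    return R.from_matrix(np.c_[x,y,z]).as_rotvec()
E
python3 - <<'E'
from h import *
for n in ['top','scene','wrist']:
    c=cap(n); cv2.imwrite(f'pics/{n}0.png',c['image']); np.save(f'pics/{n}0.npy',cloud(c)); print(n,np.round(c['T'],3).tolist(),np.array(c['intrinsics']).round(1).tolist(),c['k1'],(c['z_map']>0).mean())
s=manip.state(); print(s)
E
```

```text
pics
top [[0.015, -0.989, 0.148, 0.342], [-1.0, -0.018, -0.02, -0.033], [0.023, -0.148, -0.989, 1.29], [0.0, 0.0, 0.0, 1.0]] [[486.5, 0.0, 320.6], [0.0, 486.5, 236.3], [0.0, 0.0, 1.0]] 0.011229370164872169 0.9962369791666666
scene [[0.095, 0.819, -0.565, 1.176], [0.995, -0.069, 0.067, -0.122], [0.016, -0.569, -0.822, 1.055], [0.0, 0.0, 0.0, 1.0]] [[466.2, 0.0, 315.7], [0.0, 466.2, 239.6], [0.0, 0.0, 1.0]] -0.09212496493926568 0.9960091145833333
wrist [[0.259, 0.926, 0.274, 0.105], [0.966, -0.248, -0.077, 0.67], [-0.003, 0.285, -0.959, 0.385], [0.0, 0.0, 0.0, 1.0]] [[388.0, 0.0, 324.4], [0.0, 388.0, 244.5], [0.0, 0.0, 1.0]] 0.013126202046967475 0.9959309895833334
{'clock': 0.15, 'joint_pos': array([ 1.27110088e+00,  2.64543438e-01,  1.60506191e+00,  1.82149074e-05,
        1.27372169e+00, -3.69252123e-02]), 'joint_velocities': array([-0.00125709, -0.0021814 , -0.0023163 , -0.00111089,  0.00013225,
        0.00022763]), 'tau': array([ 1.25490798e-03, -5.02849030e+01, -3.57473159e+01,  7.29134004e-02,
        2.48492626e-02, -6.00385943e-05]), 'tool_pos': array([0.17518284, 0.65129132, 0.23769788]), 'tcp_rot': array([-4.11539893e-01, -3.11420919e+00,  2.68102434e-03]), 'contact_force': array([0.52383017, 0.27121504, 1.19876757]), 'moment': array([0.03801599, 0.01042569, 0.01367595]), 'grasp_force': 0.0, 'gripper_width': 0.08813812119665212}
```

View pics/top0.png

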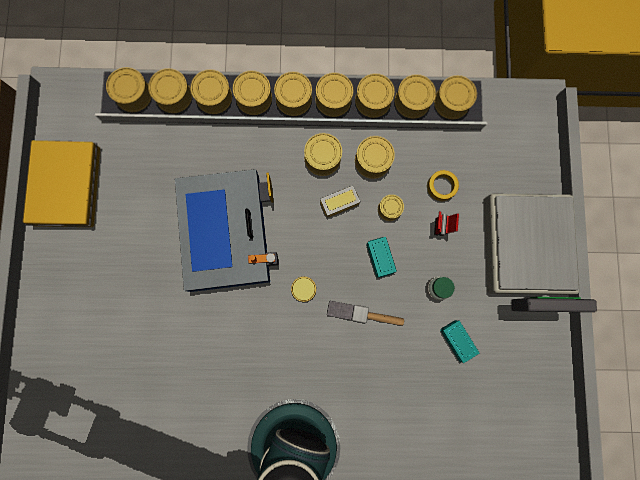

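View pics/scene0.png

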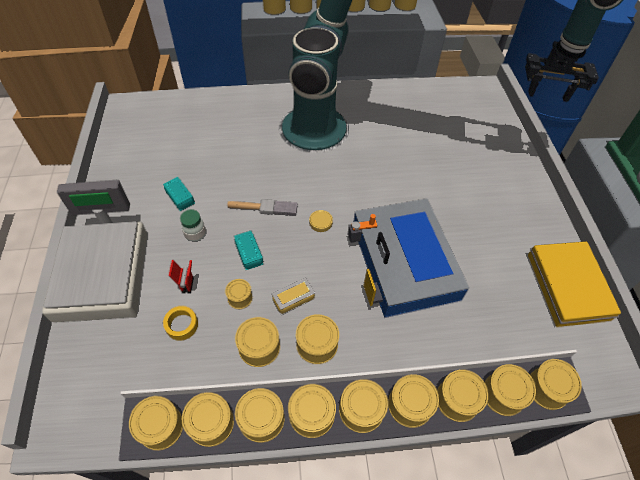

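The top view shows these golden candidates:
- (391,207) could be a small can.
- (303,289) could be a can or the flat end stack.
- (340,201) is the oblong tin with seams.
- (381,257) and (460,341) are turquoise look-alikes.
- (323,152) and (375,155) are big cans.
- (443,185) is the tape roll.

The clamp is at (447,224), the case is around (222,230), the latch at (262,259) and the tag plate at (268,187). Height will settle can versus end stack.

```bash
python3 - <<'E'
from h import *
P=np.load('pics/top0.npy'); img=cv2.imread('pics/top0.png')
h=np.nan_to_num(P[:,:,2]); m=((h>0.012)&(h<0.2)).astype(np.uint8); m[:130]=0; m[375:]=0; m[:,:150]=0; m[:,485:]=0
n,L,s,cc=cv2.connectedComponentsWithStats(m)
for i in range(1,n):
    if s[i,4]<60: continue
    q=P[L==i]; top=np.percentile(q[:,2],90); qt=q[q[:,2]>top-.006]
    r=cv2.minAreaRect((qt[:,:2]*1000).astype(np.float32))
    print(cc[i].round(),s[i,4],'top',round(top,3),'rect',np.round(r[0],0),np.round(r[1],0),round(r[2],1),img[L==i].mean(0).round())
c=np.load('pics/scene0.npy'); 
crop=cv2.resize(img[140:310,230:480],None,fx=3.2,fy=3.2,interpolation=cv2.INTER_CUBIC)[:600,:800]; cv2.imwrite('pics/crop0.png',crop)
E
```

```text
[323. 153.] 1233 top 0.062 rect [752. -61.] [99. 98.] 13.8 [ 76. 148. 169.]
[374. 156.] 1242 top 0.062 rect [ 748. -199.] [98. 99.] 26.9 [ 73. 144. 168.]
[223. 230.] 10078 top 0.074 rect [543. 179.] [290. 243.] 7.9 [119.  99.  86.]
[443. 185.] 456 top 0.034 rect [ 677. -385.] [77. 78.] 46.8 [ 36. 119. 148.]
[339. 201.] 769 top 0.039 rect [ 627. -108.] [50. 96.] 23.8 [109. 152. 162.]
[391. 207.] 495 top 0.045 rect [ 612. -244.] [62. 61.] 2.3 [ 76. 148. 169.]
[446. 224.] 427 top 0.091 rect [ 565. -377.] [51. 44.] 84.3 [ 34.  37. 101.]
[381. 257.] 791 top 0.039 rect [ 480. -218.] [96. 50.] 17.2 [120. 131.  41.]
[303. 289.] 489 top 0.021 rect [393. -16.] [62. 62.] 1.0 [ 90. 170. 184.]
[439. 288.] 528 top 0.078 rect [ 401. -366.] [50. 51.] 0.3 [61. 82. 54.]
[359. 313.] 886 top 0.023 rect [ 330. -178.] [197.  41.] 79.4 [ 96. 111. 124.]
[459. 341.] 866 top 0.039 rect [ 267. -418.] [96. 50.] 30.8 [110. 120.  33.]
```

View pics/crop0.png

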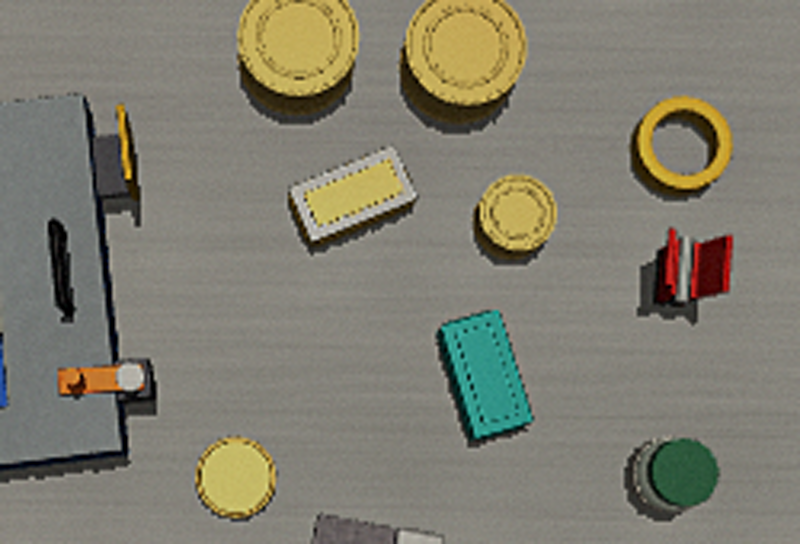

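The crop and depth settle it. The small can is at top-view (391,207), 42 mm high; (303,289) is the 18 mm end stack. The only tin is the seamed one at (340,201), so there is one can and one tin. Next I'll fit the case pose and take a close wrist view.

```bash
cat >> h.py <<'E'
def mv(p,yaw,lin=None,tilt=None):
    """tool down at p, closing line along yaw (mod pi), nearest joint solution; lin = rate for straight move"""
    best=None; q0=np.array(manip.state()['joint_pos'])
    for k in (-1,0,1):
        o=down(yaw+k*np.pi)
        q=inverse_kinematics(p,o)
        if q is not None:
            d=abs(np.array(q)-q0).max()
            if best is None or d<best[0]-1e-6: best=(d,o)
    if best is None: raise RuntimeError(f'unreachable {p} {yaw}')
    if lin: manip.move_linear(p,rate=lin,rot=best[1])
    else: manip.move_pose(p,best[1])
E
python3 - <<'E'
from h import *
P=np.load('pics/top0.npy')
h=np.nan_to_num(P[:,:,2]); m=((h>0.062)&(h<0.078)).astype(np.uint8); m[:160]=0;m[300:]=0;m[:,:165]=0;m[:,285:]=0
m=cv2.morphologyEx(m,cv2.MORPH_CLOSE,np.ones((9,9)));m=cv2.morphologyEx(m,cv2.MORPH_OPEN,np.ones((31,31)))
c=max(cv2.findContours(m,0,2)[0],key=cv2.contourArea)
q=P[m>0]; q=q[np.isfinite(q[:,0])]; print(np.median(q[:,2]))
r=cv2.minAreaRect((q[:,:2]*1000).astype(np.float32)); print(r)
c=cap('wrist'); st=manip.state(); Tt=np.eye(4);Tt[:3,:3]=R.from_rotvec(st['tcp_rot']).as_matrix();Tt[:3,3]=st['tool_pos']
print(np.round(np.linalg.inv(Tt)@c['T'],3))
cx,cy=r[0][0]/1000,r[0][1]/1000
mv([cx,cy-0.05,0.40],np.radians(97)); c=cap('wrist'); print(np.round(c['T'][:3,3],3),manip.state()['clock'])
cv2.imwrite('pics/w1.png',c['image']); np.save('pics/w1.npy',cloud(c)); 
import pickle; pickle.dump({k:c[k] for k in c},open('pics/w1.pkl','wb'))
E
```

```text
0.07027435334504806
((540.4006958007812, 195.73208618164062), (289.6688232421875, 210.4947967529297), 7.459782123565674)
[[ 0.    -0.959 -0.285  0.072]
 [ 1.     0.001 -0.001 -0.001]
 [ 0.002 -0.285  0.959 -0.147]
 [ 0.     0.     0.     1.   ]]
[0.468 0.136 0.547] 2.55
```

View pics/w1.png

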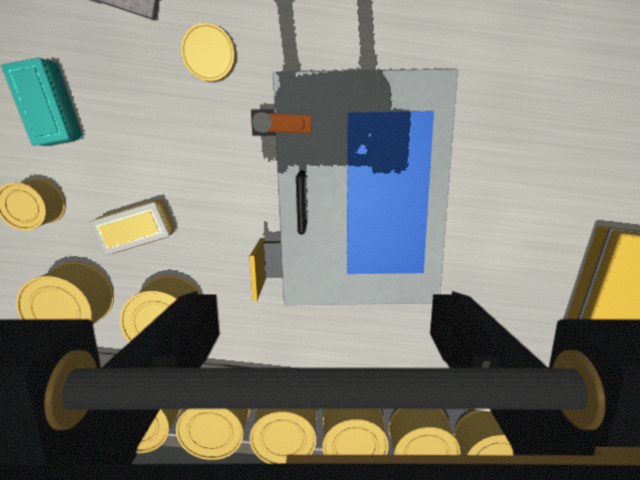

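The wrist view shows the latch pivot at (262,122), the knob at about (298,123), the handle bar at (301,202), the tag plate at (257,268) and the lid over (275–457, 70–303). I'll now refine these from depth.

```bash
python3 - <<'E'
from h import *
P=np.load('pics/w1.npy'); img=cv2.imread('pics/w1.png'); hsv=cv2.cvtColor(img,cv2.COLOR_BGR2HSV)
h=np.nan_to_num(P[:,:,2]); m=((h>0.062)&(h<0.078)).astype(np.uint8); m[:55]=0;m[310:]=0;m[:,:240]=0;m[:,470:]=0
m=cv2.morphologyEx(m,cv2.MORPH_CLOSE,np.ones((13,13)));m=cv2.morphologyEx(m,cv2.MORPH_OPEN,np.ones((61,61)))
q=P[m>0]; q=q[np.isfinite(q[:,0])&(abs(q[:,2]-.07)<.008)]; print('lidz',np.median(q[:,2]),cv2.minAreaRect((q[:,:2]*1000).astype(np.float32)))
yaw=np.radians(97.46); C=np.array([.5404,.1957]); Rm=np.array([[np.cos(yaw),-np.sin(yaw)],[np.sin(yaw),np.cos(yaw)]])
Q=np.dstack([(P[:,:,:2]-C)@Rm,P[:,:,2]])*1000
def rep(n,mask):
    a=Q[mask&np.isfinite(Q[:,:,0])]; print(n,len(a),a.min(0).round(),a.max(0).round(),np.median(a,0).round(1))
box=np.zeros(h.shape,bool); box[60:310,240:330]=1
rep('lever',box&(abs(hsv[:,:,0].astype(int)-8)<9)&(hsv[:,:,1]>120)&(h<.082)&(np.indices(h.shape)[0]<150))
o=box&(np.indices(h.shape)[0]<150)
rep('knob',o&(h>.095)); k=Q[o&(h>.095)]; rep('knobtop',o&(h>np.nanmax(k[:,2])/1000-.006))
rep('handle',box&(h>.1)&(img.max(2)<70)&(np.indices(h.shape)[0]>160))
rep('tag',box&(hsv[:,:,0]>15)&(hsv[:,:,0]<35)&(hsv[:,:,1]>120)&(h>.1)&(np.indices(h.shape)[0]>220))
rep('pivot',o&(np.indices(h.shape)[1]<275)&(h>.03))
E
```

```text
lidz 0.07021107622301376 ((541.9715576171875, 193.68942260742188), (291.0373840332031, 210.65045166015625), 7.814337253570557)
lever 582 [-131.   76.   68.] [-65.  98.  82.] [-93.9  86.6  79.6]
knob 143 [-86.  79.  97.] [-72.  92. 114.] [-79.   85.9 111.7]
knobtop 134 [-86.  79. 109.] [-73.  92. 114.] [-79.1  86.  111.8]
handle 478 [-82. -35. 104.] [-73.  33. 119.] [-76.9   0.6 115.9]
tag 299 [-140. -122.  100.] [-133.  -62.  113.] [-135.6  -90.2  110.8]
pivot 662 [-136.   73.   66.] [-106.  143.   86.] [-119.4   88.8   80.1]
```

```bash
cat >> h.py <<'E'
CY=np.radians(97.6); CC=np.array([.5410,.1948])
def cw(x,y,z=0):  # case mm -> world m
    c,s=np.cos(CY),np.sin(CY); return np.array([CC[0]+(c*x-s*y)/1000,CC[1]+(s*x+c*y)/1000,z/1000])
def path(pts,rate):
    """straight segments through (pos, rotvec)"""
    for p,o in pts: manip.move_linear(p,rate=rate,rot=o)
def latchpath(f0,f1,z,n=8):
    return [(cw(-118+42*np.cos(f),90-42*np.sin(f),z),f) for f in np.linspace(f0,f1,n)]
E
python3 - <<'E'
from h import *
f0=.10
A=latchpath(f0,1.58,83)
for k in(0,1):
    print(k,[None if (q:=inverse_kinematics(p,down(CY+np.pi/2-f+k*np.pi))) is None else round(q[5],2) for p,f in A])
E
```

```text
0 [None, None, None, np.float64(-2.39), np.float64(-2.19), np.float64(-1.99), np.float64(-1.8), np.float64(-1.6)]
1 [np.float64(0.14), np.float64(0.35), np.float64(0.55), np.float64(0.75), np.float64(0.95), np.float64(1.15), np.float64(1.34), np.float64(1.54)]
```

```bash
cat > latch.py <<'E'
from h import *
import sys
f0,f1=map(float,sys.argv[1:3])
A=[(p,down(CY+1.5*np.pi-f)) for p,f in latchpath(f0,f1,83)]
up=np.array([0,0,.06])
manip.set_gripper(.04,25); manip.move_pose(A[0][0]+up,A[0][1]); path(A[:1],.08)
manip.set_gripper(0.0,25); s=manip.state(); print('grip',s['gripper_width'],s['grasp_force'],s['tool_pos'])
for p,o in A[1:]:
    manip.move_linear(p,rate=.07,rot=o); 
    F=manip.state()['contact_force']; print(np.round(F,1))
    if np.linalg.norm(F)>45: break
manip.set_gripper(.04); path([(A[-1][0]+up,A[-1][1])],.12)
s=manip.state(); print(s['clock'])
E
python3 - <<'E'
from h import *
y=np.radians(97.46); c,s=np.cos(y),np.sin(y); k=[.5404+(c*-79.3-s*85.7)/1000,.1957+(s*-79.3+c*85.7)/1000]
print(k, cw(-118+42*np.cos(.1),90-42*np.sin(.1)))
E
python3 latch.py .10 1.58
```

```text
[np.float64(0.46572122302897345), np.float64(0.10594444156425926)] [0.46602601 0.10791111 0.        ]
grip 0.01267576958896292 25.000140583142638 [0.46604071 0.10801953 0.08330326]
[0.2 1.7 3.4]
[0.6 2.8 1.8]
[2.4 4.  1.4]
[3.8 4.4 0.4]
[4.2 3.  0.1]
[ 5.   2.8 -0.7]
[ 5.5  2.  -0.9]
9.9667
```

```bash
cat > lid.py <<'E'
from h import *
import sys
t0,t1=map(float,sys.argv[1:3])
def hp(t,dz=0): return cw(105-180*np.cos(t)+50*np.sin(t),0,60+180*np.sin(t)+50*np.cos(t)-19+dz)
T=np.linspace(t0,t1,12); o=None
for k in (0,1,-1):
    qs=[inverse_kinematics(hp(t),down(CY+k*np.pi)) for t in T]
    if all(q is not None for q in qs): o=down(CY+k*np.pi); print(k,[round(q[5],2) for q in qs]); break
c=cap('wrist'); P=cloud(c); 
manip.set_gripper(.027,30); manip.move_pose(hp(t0,60),o); path([(hp(t0),o)],.08)
manip.set_gripper(0.0,30); s=manip.state(); print('grip',s['gripper_width'],s['grasp_force'])
for t in T[1:]:
    manip.move_linear(hp(t),rate=.10,rot=o); F=manip.state()['contact_force']; print(round(t,2),np.round(F,1),round(manip.state()['gripper_width'],4))
    if np.linalg.norm(F)>60: print('stop'); sys.exit()
manip.set_gripper(.027); path([(hp(t1,80),o)],.15)
print(manip.state()['clock'])
E
python3 - <<'E'
from h import *
s=manip.state()
mv(cw(-60,0,350),CY)
c=cap('wrist'); P=cloud(c); Q=np.c_[P.reshape(-1,3)]
d=(P[:,:,:2]-CC); x=d@[np.cos(CY),np.sin(CY)]*1000; y=d@[-np.sin(CY),np.cos(CY)]*1000; h=P[:,:,2]*1000
for n,mk in dict(knob=(h>95)&(h<120)&(x<-60)&(x>-135)&(y>38)&(y<110),handle=(h>105)&(h<122)&(x>-95)&(x<-55)&(abs(y)<36),lidfront=(h>62)&(h<76)&(x<-40)&(x>-112)&(abs(y)<140)).items():
    print(n,mk.sum(),[ (np.percentile(a[mk],2).round(1),np.median(a[mk]).round(1),np.percentile(a[mk],98).round(1)) for a in (x,y,h)])
cv2.imwrite('pics/w2.png',c['image'])
E
```

```text
knob 194 [(np.float64(-126.1), np.float64(-119.4), np.float64(-113.5)), (np.float64(39.7), np.float64(44.5), np.float64(52.1)), (np.float64(96.3), np.float64(111.3), np.float64(113.3))]
handle 672 [(np.float64(-81.7), np.float64(-76.7), np.float64(-72.4)), (np.float64(-34.4), np.float64(-3.2), np.float64(30.5)), (np.float64(112.3), np.float64(115.8), np.float64(117.9))]
lidfront 14884 [(np.float64(-105.8), np.float64(-72.0), np.float64(-41.3)), (np.float64(-136.0), np.float64(-23.2), np.float64(132.9)), (np.float64(68.0), np.float64(69.7), np.float64(71.5))]
```

View pics/w2.png

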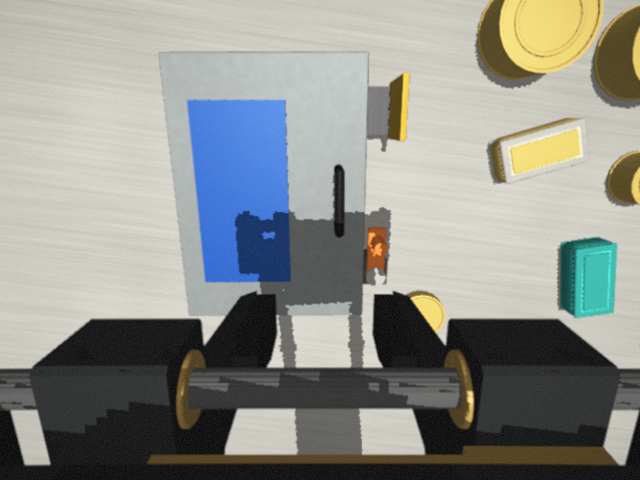

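The latch lever now lies along the front, with the knob at (377,245); the handle bar is at (339,200). Next I'll open the lid.

```bash
python3 lid.py 0 1.5
```

```text
0 [np.float64(-1.53), np.float64(-1.52), np.float64(-1.5), np.float64(-1.47), np.float64(-1.44), np.float64(-1.41), np.float64(-1.37), np.float64(-1.33), np.float64(-1.29), np.float64(-1.25), np.float64(-1.21), np.float64(-1.17)]
grip 0.008615913992373506 29.15075697004795
0.14 [ 0.4 -1.2  0.9] 0.0086
0.27 [ 2.1 -0.6  1. ] 0.0083
0.41 [ 3.5  3.  -2.5] 0.0079
0.55 [ 5.1  3.9 -4.8] 0.0081
0.68 [ 5.3  5.  -5.9] 0.0075
0.82 [ 6.9  5.9 -8.3] 0.0075
0.95 [  6.9   5.2 -11.5] 0.0073
1.09 [  6.4   3.7 -11.9] 0.0072
1.23 [  7.    2.5 -11.2] 0.0069
1.36 [  6.    1.4 -11.1] 0.0072
1.5 [  7.   -0.8 -11.3] 0.0071
21.0
```

```bash
python3 - <<'E'
from h import *
import pickle
mv(cw(-50,0,330),CY+np.pi/2)
c=cap('wrist'); cv2.imwrite('pics/w3.png',c['image']); pickle.dump(c,open('pics/w3.pkl','wb'))
c=cap('top'); cv2.imwrite('pics/top1.png',c['image'])
E
```

```text
(no output)
```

View pics/w3.png

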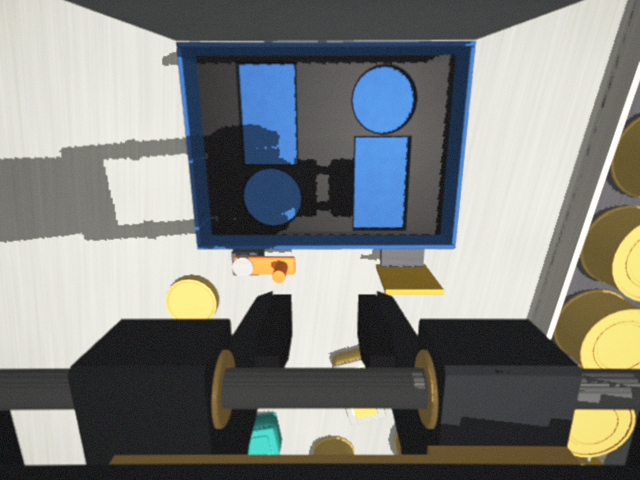

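View pics/top1.png

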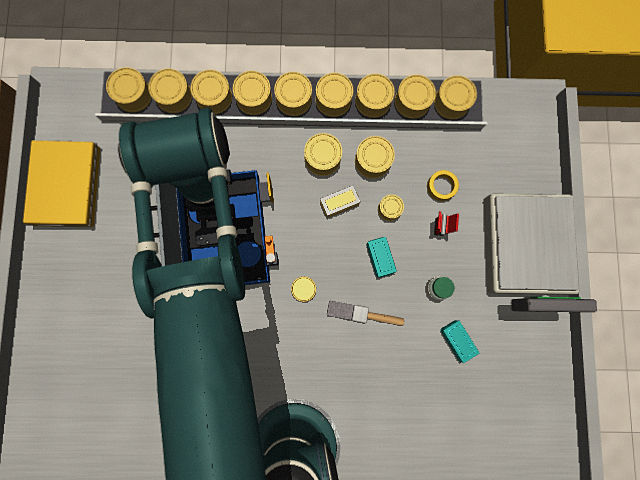

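Both pictures show all four pockets empty. The round ones are at (384,100) and (272,197), the oblong ones at (268,113) and (381,182), and nothing on the table has moved. I'll use round_a and tin_b, the pair away from the lid. Next I'll refine the pocket centres and find the can and tin.

```bash
cat >> h.py <<'E'
def inv(p): 
    d=(np.asarray(p)[...,:2]-CC); return np.stack([d@[np.cos(CY),np.sin(CY)],d@[-np.sin(CY),np.cos(CY)]],-1)*1000
def toprect(c,near,ztop,r=.09,sat=None):
    """points of cloud near xy within r and at height ~ztop -> minAreaRect in mm"""
    P=cloud(c); m=(np.hypot(P[...,0]-near[0],P[...,1]-near[1])<r)&(abs(P[...,2]-ztop)<.008)
    m=cv2.morphologyEx(m.astype(np.uint8),cv2.MORPH_OPEN,np.ones((5,5)))
    n,L,s,_=cv2.connectedComponentsWithStats(m); i=1+s[1:,4].argmax(); q=P[(L==i)]; q=q[np.isfinite(q[:,0])]
    # contour-based rectangle with rays cast on the top plane (less depth noise)
    cn=max(cv2.findContours((L==i).astype(np.uint8),0,1)[0],key=cv2.contourArea)[:,0]
    w=(onplane(c,cn,ztop)[:,:2]*1000).astype(np.float32)
    return cv2.minAreaRect(w),cv2.minEnclosingCircle(w)
E
python3 - <<'E'
from h import *
import pickle
c=pickle.load(open('pics/w3.pkl','rb')); img=c['image']; hsv=cv2.cvtColor(img,cv2.COLOR_BGR2HSV)
m=((abs(hsv[...,0].astype(int)-106)<14)&(hsv[...,1]>110)&(hsv[...,2]>60)).astype(np.uint8)
m[:58]=0;m[235:]=0;m[:,:205]=0;m[:,:]*=1;m[:,440:]=0
m=cv2.morphologyEx(m,cv2.MORPH_CLOSE,np.ones((5,5)))
for cn in cv2.findContours(m,0,1)[0]:
    if cv2.contourArea(cn)<1500: continue
    w=onplane(c,cn[:,0],.010); q=inv(w).astype(np.float32); print(cv2.minAreaRect(q), cv2.minEnclosingCircle(q)[1])
E
```

```text
((-3.2758255004882812, -65.56719970703125), (183.43594360351562, 69.75173950195312), 0.12096914649009705) 93.60772705078125
((0.5367507934570312, 63.827293395996094), (181.46922302246094, 68.11833190917969), 0.13854917883872986) 93.17328643798828
```

```bash
sed -i 's/^CY=.*/CY=np.radians(97.6); CC=np.array([.5419,.1939])/' h.py
cat > pick.py <<'E'
from h import *
import sys
kind=sys.argv[1]; x,y=float(sys.argv[2]),float(sys.argv[3]); yaw=float(sys.argv[4])
H,hold,w=(.034,.013,.054) if kind=='tin' else (.042,.016,.064)
manip.set_gripper(.088,30)
def look():
    global x,y,yaw
    c=cap('wrist'); r,ci=toprect(c,(x,y),H); print('rect',r,'circ',ci)
    if kind=='tin':
        x,y=np.array(r[0])/1000; a=np.radians(r[2]); yaw=a if r[1][0]<r[1][1] else a+np.pi/2
    else: x,y=np.array(ci[0])/1000
    return c
if kind=='can': mv([x,y-.0,.26],yaw)
else: mv([x,y,.26],yaw)
c=look(); cv2.imwrite(f'pics/{kind}_look.png',c['image'])
mv([x,y,.11],yaw); mv([x,y,hold],yaw,.1)
manip.set_gripper(w-.02,25); s=manip.state(); print('grip',s['gripper_width'],s['grasp_force'],'clock',s['clock'],np.round(s['contact_force'],1))
E
python3 pick.py tin .627 -.108 .41
```

```text
rect ((628.7799072265625, -110.29472351074219), (52.03848648071289, 97.27941131591797), 24.63483428955078) circ ((629.3345336914062, -111.43097686767578), 52.864356994628906)
grip 0.05365431410635065 24.945379737764597 clock 26.7333 [0.2 0.3 1.4]
```

```bash
cat > place.py <<'E'
from h import *
import sys
kind=sys.argv[1]; nx,ny=map(float,sys.argv[2:4]); hold=13 if kind=='tin' else 16
s=manip.state(); p=s['tool_pos'].copy(); p[2]=.20; manip.move_linear(p,rate=.2)
yaw=CY+np.pi/2
mv(cw(nx,ny,200),yaw); print('width',manip.state()['gripper_width'])
mv(cw(nx,ny,hold+25),yaw,.15)
f0=manip.state()['contact_force'][2]
for z in (18,14,11,8.5,6.5,5.5):
    mv(cw(nx,ny,hold+z),yaw,.05); f=manip.state()['contact_force'][2]-f0; print(z,round(f,1))
    if abs(f)>18: print('blocked'); sys.exit()
w=manip.state()['gripper_width']; manip.set_gripper(w+.018); 
mv(cw(nx,ny,200),yaw,.2)
mv(cw(-50,0,330),yaw); c=cap('wrist'); cv2.imwrite(f'pics/{kind}_placed.png',c['image'])
P=cloud(c); q=inv(P); H=.039 if kind=='tin' else .047
m=(np.hypot(q[...,0]-nx,q[...,1]-ny)<80)&(abs(P[...,2]-H)<.012)&(abs(q[...,0])<97)&(abs(q[...,1])<137)
m=cv2.morphologyEx(m.astype(np.uint8),cv2.MORPH_OPEN,np.ones((5,5))); n,L,st,_=cv2.connectedComponentsWithStats(m); i=1+st[1:,4].argmax()
cn=max(cv2.findContours((L==i).astype(np.uint8),0,1)[0],key=cv2.contourArea)[:,0]
g=inv(onplane(c,cn,H)).astype(np.float32); print('case mm',cv2.minAreaRect(g),cv2.minEnclosingCircle(g),'z',np.nanpercentile(P[L==i][:,2],[5,50,95]).round(4),'clock',manip.state()['clock'])
E
python3 place.py tin -39 -65
```

```text
width 0.05400040993319187
18 -0.8
14 -0.6
11 -1.9
8.5 -1.4
6.5 -1.9
5.5 -0.5
case mm ((-41.80810546875, -61.925941467285156), (98.13912963867188, 53.04379653930664), 1.374849557876587) ((-42.72605895996094, -63.152347564697266), 52.95188903808594) z [0.0333 0.0408 0.0428] clock 33.8583
```

```bash
python3 pick.py can .612 -.244 .0
```

```text
rect ((613.5844116210938, -246.78250122070312), (62.53854751586914, 62.433597564697266), 0.08327293395996094) circ ((613.8351440429688, -246.75222778320312), 32.037261962890625)
grip 0.06348709429666227 25.000230157747865 clock 38.0583 [-0.6  0.5  2.3]
```

```bash
python3 place.py can -55 65
```

```text
width 0.06364654272297753
18 -1.2
14 -0.6
11 -0.7
8.5 -0.7
6.5 -0.8
5.5 -0.8
case mm ((-54.63624954223633, 64.43914794921875), (62.8747444152832, 62.739295959472656), 0.09176800400018692) ((-55.15225601196289, 64.17713928222656), 32.163272857666016) z [0.0451 0.0467 0.0489] clock 45.5417
```

View pics/can_placed.png

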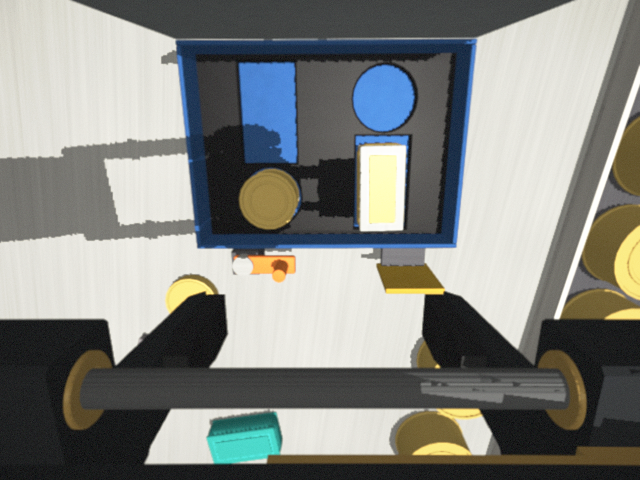

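The can (269,199) and tin (383,187) sit flat in their pockets. Now I'll close the lid.

```bash
python3 lid.py 1.5 0 && python3 - <<'E'
from h import *
mv(cw(-60,0,330),CY)
P=cloud(cap('wrist')); q=inv(P); x,y=q[...,0],q[...,1]; h=P[...,2]*1000
m=(h>55)&(h<95)&(abs(y)<40)
for a,b in((-104,-90),(-65,-50),(-40,-20),(0,20)): print(a,np.nanmedian(h[m&(x>a)&(x<b)]).round(2))
k=(h>104)&(h<120)&(x<-60)&(x>-135)&(y>38)&(y<110); print('knob',np.median(x[k]),np.median(y[k]))
c=cap('top'); g=toprect(c,(.565,-.377),.091,.06); print('clamp',g)
E
```

```text
0 [np.float64(-1.17), np.float64(-1.21), np.float64(-1.25), np.float64(-1.29), np.float64(-1.33), np.float64(-1.37), np.float64(-1.41), np.float64(-1.44), np.float64(-1.47), np.float64(-1.5), np.float64(-1.52), np.float64(-1.53)]
grip 0.00833068122087256 29.123149551451206
1.36 [ 1.4 -0.8  1.2] 0.0082
1.23 [ 5.2 -0.5 -1.8] 0.008
1.09 [ 7.4  1.3 -7.1] 0.0081
0.95 [  8.5   2.6 -10.9] 0.0076
0.82 [  8.9   4.6 -11.3] 0.0079
0.68 [  7.8   6.5 -12.2] 0.0074
0.55 [  6.8   7.8 -11.6] 0.0075
0.41 [  6.7   8.6 -11. ] 0.0077
0.27 [ 6.6 10.2 -8.5] 0.0071
0.14 [ 5.5 10.6 -6.7] 0.0068
0.0 [ 3.6  9.4 -5.4] 0.0067
54.6333
-104 74.47
-65 73.54
-40 72.88
0 73.82
knob -118.36445795847806 47.17149740895919Traceback (most recent call last):
  File "<stdin>", line 7, in <module>
  File "h.py", line 56, in toprect
    n,L,s,_=cv2.connectedComponentsWithStats(m); i=1+s[1:,4].argmax(); q=P[(L==i)]; q=q[np.isfinite(q[:,0])]
                                                     ~~~~~~~~~~~~~~^^
ValueError: attempt to get argmax of an empty sequence
```

```bash
python3 - <<'E'
from h import *
manip.set_gripper(0,20); yaw=CY
mv(cw(-85,-60,110),yaw); f0=manip.state()['contact_force'][2]
for z in np.arange(80,63,-1.):
    mv(cw(-85,-60,z),yaw,.04); f=manip.state()['contact_force'][2]-f0
    if abs(f)>3: print(z,round(f,1),manip.state()['tool_pos'][2])
    if abs(f)>20: break
mv(cw(-85,-60,140),yaw,.15)
mv(cw(-60,0,330),yaw)
P=cloud(cap('wrist')); q=inv(P); x,y=q[...,0],q[...,1]; h=P[...,2]*1000
m=(h>55)&(h<95)&(abs(y)>40)&(abs(y)<130)
for a,b in((-104,-90),(-65,-50),(-40,-20),(0,20)): print(a,np.nanmedian(h[m&(x>a)&(x<b)]).round(2))
print(manip.state()['clock'])
P=cloud(cap('top')); m=(np.hypot(P[...,0]-.565,P[...,1]+.377)<.07)&(P[...,2]>.02); print(m.sum(),np.nanpercentile(P[m],[5,50,95],axis=0).round(3).tolist())
E
```

```text
68.0 5.1 0.06889853323369102
67.0 9.5 0.06884457504429377
66.0 13.9 0.0687713974476911
65.0 19.6 0.0687184067015059
64.0 24.2 0.06865502851847782
-104 69.72
-65 69.65
-40 69.66
0 71.05
63.2917
407 [[0.543, -0.4, 0.035], [0.564, -0.385, 0.06], [0.587, -0.355, 0.093]]
```

The lid is shut at 69 mm. Next, latch back and a close look at the clamp.

```bash
python3 latch.py 1.57 0.02 && python3 - <<'E'
from h import *
import pickle
s=manip.state(); p=s['tool_pos'].copy(); p[2]=.25; manip.move_linear(p,rate=.2)
manip.set_gripper(.088,30)
mv([.565,-.377,.25],CY)
c=cap('wrist'); cv2.imwrite('pics/cl.png',c['image']); pickle.dump(c,open('pics/cl.pkl','wb'))
P=cloud(c); m=(np.hypot(P[...,0]-.565,P[...,1]+.377)<.07)&(P[...,2]>.08); print(m.sum(),np.nanpercentile(P[m],[2,50,98],axis=0).round(3).tolist())
w=P[m]; print(cv2.minAreaRect((w[:,:2]*1000).astype(np.float32)))
print(s['clock'])
E
```

```text
grip 0.013423847890797496 25.000000186264515 [0.5102605  0.07070414 0.08338569]
[0.  1.  2.3]
[1.  2.3 3.2]
[0.9 3.3 3. ]
[1.1 4.9 3.8]
[1.3 6.4 3.5]
[-0.3  7.4  4.4]
[-0.2  7.3  5.7]
71.9
74189 [[0.556, -0.43, 0.254], [0.588, -0.374, 0.332], [0.607, -0.317, 0.351]]
((570.7619018554688, -376.39605712890625), (61.129554748535156, 123.38748931884766), 7.903144359588623)
71.9
```

View pics/cl.png

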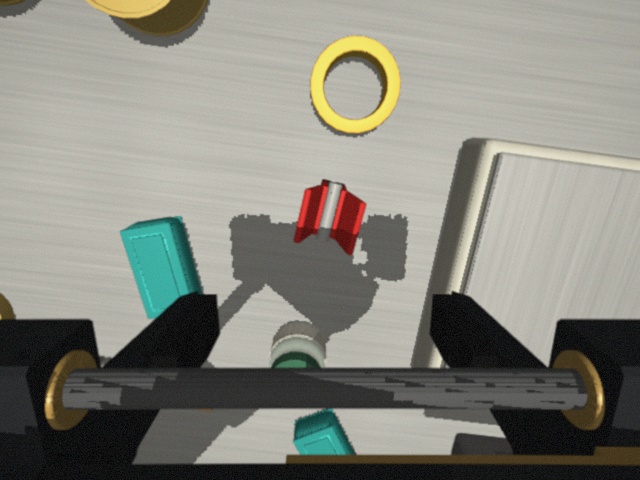

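The clamp's two handles are at about (312,212) and (349,220), with the silver hinge between them. The jar and the tape roll are clear of it. I'll measure its axis from depth.

```bash
python3 - <<'E'
from h import *
import pickle
c=pickle.load(open('pics/cl.pkl','rb')); P=cloud(c); hsv=cv2.cvtColor(c['image'],cv2.COLOR_BGR2HSV)
red=((hsv[...,0]<8)|(hsv[...,0]>172))&(hsv[...,1]>130); roi=np.zeros(red.shape,bool); roi[170:265,285:375]=1
m=red&roi&(P[...,2]<.12); z=P[...,2]
print(np.nanpercentile(z[m],[1,50,99]))
t=m&(z>.083); n,L,s,cc=cv2.connectedComponentsWithStats(t.astype(np.uint8))
for i in range(1,n):
    if s[i,4]>15: 
        q=P[L==i]; print(s[i],q.mean(0).round(4),cv2.minAreaRect((q[:,:2]*1000).astype(np.float32)))
w=P[t]; print('all',cv2.minAreaRect((w[:,:2]*1000).astype(np.float32)))
g=roi&(hsv[...,1]<40)&(z>.035)&(z<.07); w=P[g]; print('hinge',g.sum(),w.mean(0).round(4),cv2.minAreaRect((w[:,:2]*1000).astype(np.float32)))
E
```

```text
[0.03656485 0.07616899 0.09307928]
[294 188  21  55 503] [ 0.5711 -0.3596  0.0904] ((570.2483520507812, -359.6357727050781), (7.8246307373046875, 45.16842269897461), 83.696044921875)
[344 200  22  55 518] [ 0.5671 -0.4016  0.09  ] ((565.959716796875, -402.029296875), (7.850226879119873, 45.05646896362305), 84.01935577392578)
all ((568.0863037109375, -380.79327392578125), (50.530357360839844, 45.14680480957031), 84.16825866699219)
hinge 709 [ 0.5688 -0.3808  0.0511] ((567.6575317382812, -380.5913391113281), (11.742734909057617, 54.1936149597168), 84.6268310546875)
```

```bash
python3 - <<'E'
from h import *
x,y,a=.5681,-.3808,np.radians(84.1)
mv([x,y,.13],a); mv([x,y,.061],a,.08)
for w in (.05,.04,.033,.026): manip.set_gripper(w,30)
s=manip.state(); print(s['gripper_width'],s['grasp_force'],np.round(s['contact_force'],1))
mv([x,y,.26],a,.12); s=manip.state(); print(s['gripper_width'],s['grasp_force'])
mv(cw(-135,-90,260),CY); s=manip.state(); print(s['gripper_width'],s['clock'],np.round(s['contact_force'],1))
c=cap('scene'); cv2.imwrite('pics/s2.png',cv2.resize(c['image'][130:330,250:500],None,fx=3,fy=3))
E
```

```text
0.028409013199264716 29.081309154862538 [-0.1  3.2  8.6]
0.028294843970410963 28.731707117403857
0.028010466837413553 81.9583 [-0.1  0.1 -0.2]
```

View pics/s2.png

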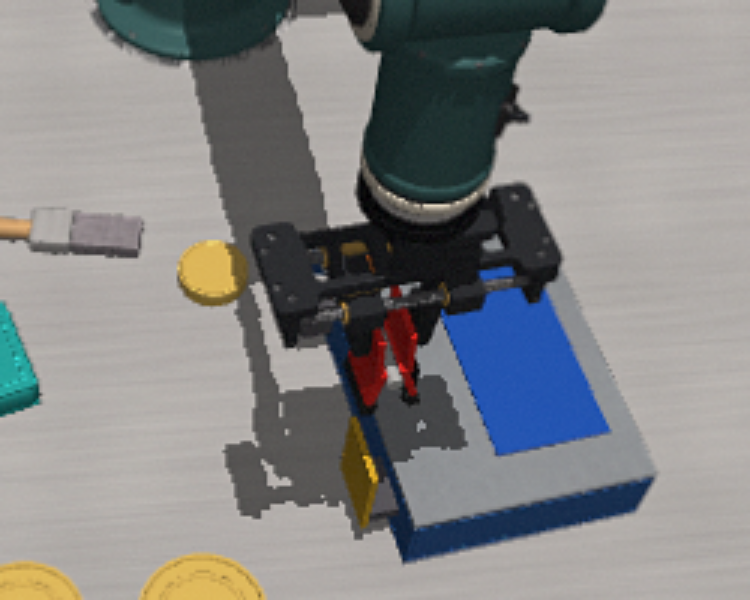

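The clamp is held with its jaws open (crop (370,405) and (410,395)), above the tag plate at (360,470). I'll check the jaw centre in the case frame before lowering.

```bash
python3 - <<'E'
from h import *
c=cap('scene'); P=cloud(c); q=inv(P); z=P[...,2]*1000; hsv=cv2.cvtColor(c['image'],cv2.COLOR_BGR2HSV)
m=((hsv[...,0]<8)|(hsv[...,0]>172))&(hsv[...,1]>130)&(abs(q[...,0]+135)<60)&(abs(q[...,1]+90)<50)&(z>120)
near=(abs(q[...,0]+135)<40)&(abs(q[...,1]+90)<30)&(z>150)
for lo,hi in((178,195),(195,205),(205,215),(215,230),(230,245),(245,260),(260,275),(275,292)):
    k=near&(z>lo)&(z<hi)
    if k.sum(): print(lo,k.sum(),np.percentile(q[k][:,0],[3,25,50,75,97]).round(1),np.percentile(q[k][:,1],[3,97]).round(1))
tg=(hsv[...,0]>18)&(hsv[...,0]<35)&(hsv[...,1]>130)&(abs(q[...,0]+135)<25)&(abs(q[...,1]+90)<40)&(z>104)&(z<118); print('tag',q[tg].mean(0),np.percentile(q[tg][:,0],[5,95]),z[tg].max())
E
```

```text
195 32 [-153.7 -153.2 -152.6 -149.8 -112.1] [-110.9  -66.4]
205 62 [-153.2 -152.  -151.2 -143.8 -113.4] [-111.4  -67.5]
215 70 [-151.4 -150.2 -149.2 -146.3 -117. ] [-111.9  -68.8]
230 65 [-148.5 -147.4 -141.9 -130.1 -121.6] [-115.5  -84.7]
245 136 [-149.3 -136.6 -130.4 -127.6 -124.5] [-114.4  -70.7]
260 106 [-164.4 -150.8 -128.5 -127.2 -111. ] [-111.8  -73.9]
275 157 [-165.2 -151.1 -129.2 -121.4 -110.1] [-112.   -79.6]
tag [-134.63641485  -92.67324298] [-136.99029493 -131.68745698] 115.9395646399567
```

```bash
python3 - <<'E'
from h import *
mv(cw(-135,-90,185),CY,.12); f0=manip.state()['contact_force']
for z in (170,155,141.5):
    mv(cw(-135,-90,z),CY,.06); print(z,np.round(manip.state()['contact_force']-f0,1))
for w in (.036,.045,.055,.07,.088): manip.set_gripper(w)
mv(cw(-135,-90,270),CY,.15); mv(cw(-60,0,380),CY); s=manip.state(); print(s['clock'])
c=cap('wrist'); P=cloud(c); q=inv(P); z=P[...,2]*1000
near=(abs(q[...,0]+135)<40)&(abs(q[...,1]+90)<32)&(z>120)&(z<190)
k=near&(z>160); print(k.sum(),np.percentile(q[k],[2,50,98],axis=0).round(1).tolist(),np.percentile(z[k],[50,98]))
kk=(z>104)&(z<120)&(q[...,0]<-60)&(q[...,0]>-135)&(q[...,1]>38)&(q[...,1]<110); print('knob',np.median(q[kk],axis=0))
cv2.imwrite('pics/w9.png',c['image']); c=cap('scene'); cv2.imwrite('pics/s3.png',cv2.resize(c['image'][150:350,250:500],None,fx=3,fy=3))
E
```

```text
170 [ 1.7 -0.4 -0.6]
155 [ 0.7 -0.  -0.9]
141.5 [ 0.4 -0.6 -1. ]
87.6
1139 [[-160.0, -110.9], [-153.4, -89.5], [-112.9, -67.1]] [172.02041976 174.56404953]
knob [-76.65077704  86.87440951]
```

View pics/w9.png

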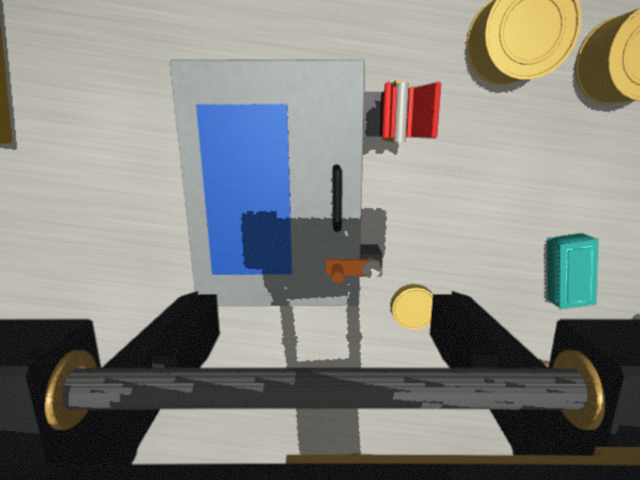

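View pics/s3.png

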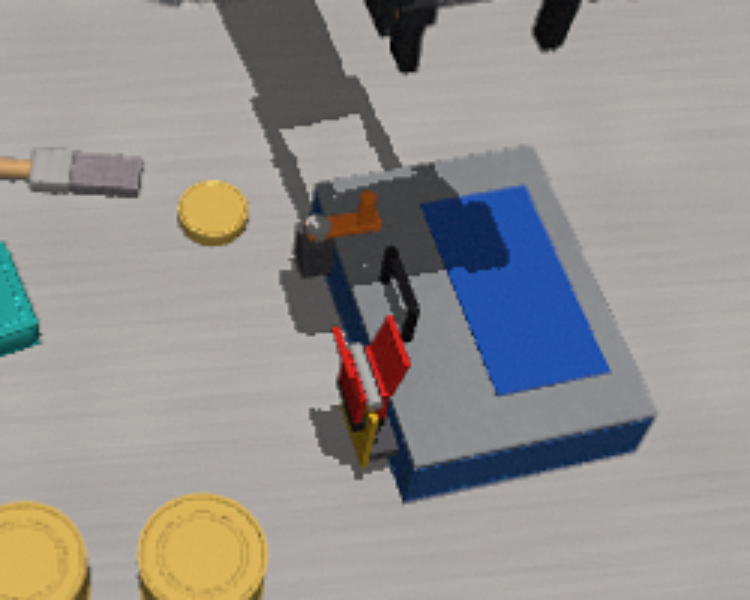

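The clamp grips the plate and stands upright (crop (370,370)). The latch is over the shut lid at (350,215), and the robot is clear, so I'll hand in.

```bash
python3 -c "
from h import *
print(order.close_job())"
```

```text
the job is handed in; nothing more can be done
None
```

I handed the job in at about 88 s on the robot clock: the one can and one tin on the table are seated, the lid is shut, the latch is back over it and the clamp grips the tag plate upright; the hand-in returned no verdict.

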